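# Hold the tray with the clay ball under the inspection lamp

### The arm

A 6-joint arm with a two-finger parallel gripper is mounted at the origin on the work surface. World frame = base frame: x ahead of the robot, y to its left, z up, the work surface at z = 0. Lengths are in m, angles in degrees, forces in N, time in s.
With the tool pointing down it reaches from about 0.375 to 0.9 m from the base axis. Payload 3.1 kg.
Tool frame: the origin (TCP) lies on the centre line of the jaws, within the pads' length; the fingertips stand 22 mm ahead of it and the grasp point (between the pads) lies 3 mm ahead of it; y points along the fingers, z is the direction in which the jaws open and shut, and the axes are right-handed (so a half turn about y gives the same grasp; the last joint's range is limited). The gripper opens to 87 mm and grips with 3 to 60 N. Pads are 19 mm wide; open, the fingers measure 117 mm over their backs; the gripper's body (75 mm by 190 mm) begins 51 mm behind the grasp point.
Start: joints at [-74.055, 30.224, 82.088, -0, 67.689, -10.227], TCP at [0.276, -0.561, 0.245] pointing down, gripper open.
Joint ranges: [-176.69, 176.69], [-43.24, 126.21], [12.49, 139.97], [-82, 262], [0, 151.66], [-163.58, 163.58]. Speed limits (degrees/s): [159.86, 159.86, 180, 180, 180, 180].

### API

Orientations are given as a 3x3 rotation matrix whose columns are the frame's x, y, z axes.
In Python, from rig import bot gives the robot as it stands.
- The arm moves only by the tool jog_arm, never from a script. Its argument "motion" is one flat list of numbers, 6 for each row, row after row: the shift along the tool's x, y, z in mm, then the turn, a rotation vector about the tool's x, y, z in degrees. A call has 1 to 20 rows; each row is the pose to reach, as a shift and turn from the pose commanded when the call began, along the tool's axes at that moment; what a row does not reach only later rows make up. A row lasts 1/8 s, in which the tool goes at most 62.5 mm and 10.7 degrees, less where a joint would pass 70% of its speed; a pose out of reach is approached as far as the arm can. A call with a gripper value outside its range is refused whole. "gripper" is the opening, from 0 (shut) to 1 (fully open), set as the call begins (left out, the last holds). The fingers move at their own pace and stop on an object; the grip force is fixed at half the most. Time passes only in rows, so rows that repeat a pose let the fingers close. It gives the time, the measured TCP pose, the force and the opening at its end, in the units of the state.
- bot.read_state(): the state, without advancing time (a new reading comes with each control period).
- bot.capture(name): name is "side" or "top"; returns (picture, depth): 384x512x3 uint8, red, green, blue; 384x512 float32, m along the optical axis (not along the pixel's ray), 0 where there is no reading.
- bot.get_calibration(name): a dict with "mtx" (3x3 intrinsics, pixels), "k1" (the pictures are not rectified: a ray, as slopes to the right and down, at radius r is drawn at 1 + k1 r^2 times it, then the intrinsics apply), "pose" (4x4, takes a point from camera to world coordinates). Camera axes: x right, y up, looking along -z (the intrinsics and any distortion apply to the point x, -y, -z); pixel columns grow to the right and rows downward; lengths in m; the calibration is good to about 2 mm. A picture is of the moment at which its call begins. get_calibration takes no time and is no camera call.
- bot.hand_in(): hands the job in, once; it reports no verdict.
The state is a dict: "time_s": time; "joint_positions": joint angles; "qvel": joint speeds; "tau": joint torques, N m; "position": TCP position; "tcp_rot": TCP orientation; "force": force on the tool from outside, world axes, zero at the start; "moment": the same for the moment, N m; "opening": opening from 0.0 (shut) to 1.0 (fully open).
Only numpy, scipy, OpenCV 4.12 (cv2) and the standard library are available. Lean on these libraries where they do the work, as an engineer would, in place of code of your own. Each camera call takes 0.05 s, during which the arm holds its last target.

### The job

One of the two sample trays carries a round clay ball, the other a flat oblong tile. Pick up the tray with the ball by its upright fin, carry it smoothly and close to level so that the ball stays in its pocket, and finish holding it still and level, with the pocket over the middle of the lamp's square grey board and the ball about 10 cm above the board: do not put it down or let go. Do not touch the ball, and leave the other tray and everything else where it lies.

Things in the scene. Friction and masses are not known exactly. Their poses are not given: they have to be found in the camera images.
- tray_a: one of two identical flat aluminium sample trays, about 120 g: plate 126 x 64 mm, 4 mm thick, a round pocket near one end, an upright black fin near the other. The ball may be in either tray. Origin on the tray's underside below the pocket's centre; x points away from the fin, z up.
- tray_a_grip (a point): centre of tray_a's upright black plastic fin, where it is held, 30 mm above the tray's underside and 62 mm from the pocket's centre; the fin is 40 mm long, 12 mm thick, its top 56 mm above the underside; x along the fin towards the pocket, y across its 12 mm thickness
- tray_a_pocket (a point): centre of tray_a's pocket, on its flat floor, 4 mm above the tray's underside; a thin round rim, 44 mm inside and 53 mm outside diameter, stands 4 mm above this floor; axes as the tray's
- tray_b: one of two identical flat aluminium sample trays, about 120 g: plate 126 x 64 mm, 4 mm thick, a round pocket near one end, an upright black fin near the other. The ball may be in either tray. Origin on the tray's underside below the pocket's centre; x points away from the fin, z up.
- tray_b_grip (a point): centre of tray_b's upright black plastic fin, where it is held, 30 mm above the tray's underside and 62 mm from the pocket's centre; the fin is 40 mm long, 12 mm thick, its top 56 mm above the underside; x along the fin towards the pocket, y across its 12 mm thickness
- tray_b_pocket (a point): centre of tray_b's pocket, on its flat floor, 4 mm above the tray's underside; a thin round rim, 44 mm inside and 53 mm outside diameter, stands 4 mm above this floor; axes as the tray's
- ball_center (a point): centre of the loose fired-clay ball, 30 mm diameter, 28 g, free to roll in its pocket and able to jump the 4 mm rim if the tray is jerked or tipped
- tessera_center (a point): centre of the flat oblong clay tile, 34 x 16 x 6 mm, that lies in the pocket of the other tray
- lamp: fixed inspection lamp: square grey board, 130 x 130 x 6 mm, flat on the table, origin under its middle; a ring lamp, 200 mm across, leans in from the board's +y side (ring centre 260 mm to +y, 286 mm above the table; nearest edge about 200 mm to +y, up to 370 mm high), on a stand 420 mm to +y
- board_mid (a point): middle of the grey board's top face, 6 mm above the table; axes as the lamp's
- brush: flat paint brush with wooden handle, 190 mm long, lying down; a bystander, origin at its underside
- tweezers: steel tweezers, 120 mm, lying between the trays; a bystander, origin at its underside
- spatula: steel spatula, 170 mm, lying; a bystander, origin at its underside
- jar: amber glass jar with cap, 56 mm across, 75 mm high; a bystander, origin at its underside
- fragment: lump of reddish stone, 62 mm across, 31 mm high; a bystander, origin at its underside
- weight: steel weight with a knob, 50 mm across, 56 mm high; a bystander, origin at its underside
There are look-alikes about, which are no part of the job. What is shaped like the tray_b but green or orange is not meant. Leave any turquoise look-alike of the tray_a alone.

How it is judged (in metres and radians):
On the way:
1. the tray with the ball is lifted clear of the table, ball in its pocket ((((horizontal distance between ball_center and tray_a_pocket below 0.025 m and z of ball_center in the frame of tray_a_pocket between 0.008 and 0.022 m) and height (world z) of tray_a_pocket above 0.03 m and contact force between tray_a and the fingers above 0.5 N) or ((horizontal distance between ball_center and tray_b_pocket below 0.025 m and z of ball_center in the frame of tray_b_pocket between 0.008 and 0.022 m) and height (world z) of tray_b_pocket above 0.03 m and contact force between tray_b and the fingers above 0.5 N))), for 0.1 s.
At the end, for the whole second after the job is handed in: Ball within 25 mm of its pocket's centre; pocket within 35 mm sideways of the board's middle; ball centre 65-135 mm above the board; tray level within 8 degrees, still (under 30 mm/s), held by the fingers, not touching the lamp; tile within 30 mm of its start ((((horizontal distance between ball_center and tray_a_pocket below 0.025 m and z of ball_center in the frame of tray_a_pocket between 0.008 and 0.022 m) and horizontal distance between tray_a_pocket and board_mid below 0.035 m and z of ball_center in the frame of board_mid between 0.065 and 0.135 m and angle between tray_a_pocket's own z axis and vertical below 0.14 rad and contact force between tray_a and the fingers above 0.5 N and contact force between tray_a and lamp below 0.05 N and linear speed of tray_a below 0.03 m/s and angular speed of tray_a below 0.3 rad/s) or ((horizontal distance between ball_center and tray_b_pocket below 0.025 m and z of ball_center in the frame of tray_b_pocket between 0.008 and 0.022 m) and horizontal distance between tray_b_pocket and board_mid below 0.035 m and z of ball_center in the frame of board_mid between 0.065 and 0.135 m and angle between tray_b_pocket's own z axis and vertical below 0.14 rad and contact force between tray_b and the fingers above 0.5 N and contact force between tray_b and lamp below 0.05 N and linear speed of tray_b below 0.03 m/s and angular speed of tray_b below 0.3 rad/s)) and distance of tessera_center from where it was at the start of the episode below 0.03 m); the arm keeps its last pose, push and grip.
It fails at once if the ball left its pocket (not ((horizontal distance between ball_center and tray_a_pocket below 0.025 m and z of ball_center in the frame of tray_a_pocket between 0.008 and 0.022 m) or (horizontal distance between ball_center and tray_b_pocket below 0.025 m and z of ball_center in the frame of tray_b_pocket between 0.008 and 0.022 m))).
It fails at once if a tray tipped more than 20 degrees (angle between any of tray_a_pocket, tray_b_pocket's own z axis and vertical above 0.35 rad).
It fails at once if the ball was touched by the gripper or arm (contact force between ball and the fingers above 0.3 N or contact force between ball and the arm above 0.3 N).
It fails at once if the other tray or its tile was moved by more than 30 mm (distance of tessera_center from where it was at the start of the episode above 0.03 m or (distance between tessera_center and tray_a_pocket below 0.03 m and distance of tray_a_grip from where it was at the start of the episode above 0.03 m) or (distance between tessera_center and tray_b_pocket below 0.03 m and distance of tray_b_grip from where it was at the start of the episode above 0.03 m)).
It fails at once if a bystander was moved by more than 30 mm (distance of any of brush, tweezers, spatula, jar, fragment, weight from where it was at the start of the episode above 0.03 m).
It also fails if it takes over 45 s, if anything falls off the work surface, if the arm or the gripper's body presses on something with over 40 N, if the wrist force passes 120 N, or if a joint passes its speed limit or range.

## Working session

There is one attempt and no reset: what is moved stays moved. The work goes in short steps, Python scripts to look and compute and a tool call to move; the robot and the scene stay as the last step left them, time stands still between calls to the robot, and variables do not carry over. Pictures are saved under pics/ and viewed, and the job is handed in when it is done.

Besides the shell and the picture viewer there is one more tool, called as a command line: name --argument value ..., lists and objects as JSON in quotes. jog_arm: Moves the arm, as the interface text tells. Its arguments: {"type":"object","properties":{"motion":{"type":"array","items":{"type":"number"}},"gripper":{"type":"number"}},"required":["motion"]}

```bash
mkdir -p pics
cat > h.py <<'E'
import numpy as np,cv2
from rig import bot
def px2w(name,uv,z):
    c=bot.get_calibration(name);K=np.array(c["mtx"]);T=np.array(c["pose"])
    uv=np.array(uv,float).reshape(-1,1,2)
    p=cv2.undistortPoints(uv,K,np.array([c["k1"],0,0,0.]))[:,0]
    d=np.c_[p[:,0],-p[:,1],-np.ones(len(p))]@T[:3,:3].T
    o=T[:3,3]
    return o+d*((np.broadcast_to(z,len(p))-o[2])/d[:,2])[:,None]
E
python3 - <<'E'
from h import *
for n in("top","side"):
    p,d=bot.capture(n);np.savez(f"pics/{n}0.npz",p=p,d=d)
    cv2.imwrite(f"pics/{n}0.png",cv2.resize(p[:,:,::-1],(800,600),interpolation=cv2.INTER_CUBIC))
    c=bot.get_calibration(n);print(np.round(c["pose"],3),c["k1"],c["mtx"])
s=bot.read_state();print(s["time_s"],np.round(s["tcp_rot"],3),s["position"])
E
```

```text
[[-0.002  0.994 -0.112  0.409]
 [-1.    -0.001  0.017 -0.092]
 [ 0.017  0.112  0.994  0.934]
 [ 0.     0.     0.     1.   ]] 0.022203803910102148 [[357.87468077   0.         256.4259257 ]
 [  0.         357.87468077 191.35643659]
 [  0.           0.           1.        ]]
[[-0.978  0.135 -0.158  0.311]
 [-0.207 -0.565  0.799  0.873]
 [ 0.019  0.814  0.58   0.758]
 [ 0.     0.     0.     1.   ]] -0.16641019455714254 [[466.55860319   0.         250.74213028]
 [  0.         466.55860319 188.3467685 ]
 [  0.           0.           1.        ]]
0.1 [[-0.897 -0.001  0.441]
 [-0.441  0.002 -0.897]
 [-0.    -1.    -0.002]] [ 0.27550428 -0.56029586  0.24367871]
```

View pics/top0.png

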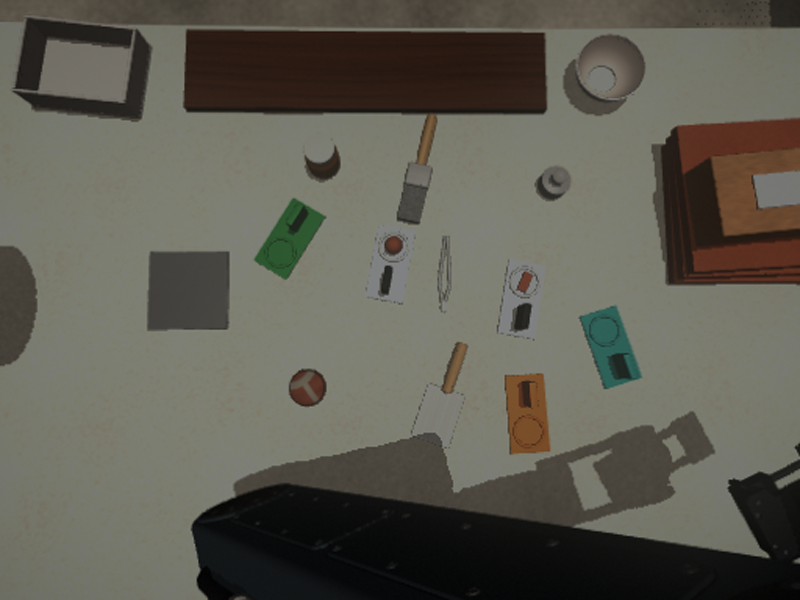

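View pics/side0.png

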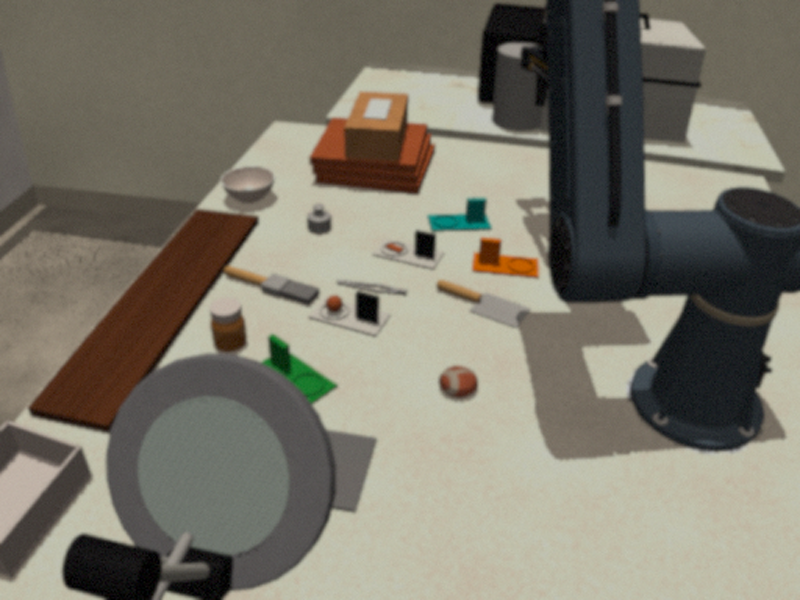

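The top view (800x600) shows five tray shapes:
- White tray at (392,265) with a round ball at (393,244).
- White tray at (522,300) with an oblong tile at (525,282).
- Green at (290,238), orange at (527,413) and turquoise at (609,347), which are look-alikes.

The one meant is the white tray with the round ball at (392,265). The board is at (189,290). Next I'll measure them and confirm in a crop.

Run:
```python
from h import *
p=np.load("pics/top0.npz")["p"]
def big(m):
    n,l,s,c=cv2.connectedComponentsWithStats(m.astype(np.uint8));i=1+np.argmax(s[1:,4]);return l==i,s[i],c[i]
r=p.astype(int);R,G,B=r[...,0],r[...,1],r[...,2]
yy,xx=np.mgrid[:384,:512]
# tray quad
roi=(xx>228)&(xx<272)&(yy>138)&(yy<198)
print("bg",r[180,225],"tray",r[175,242],"ball",r[156,251],"fin",r[180,247],"board",r[185,120])
ball,s,c=big(roi&(R-B>35)); print("ball",s,c,px2w("top",[c],0.019))
fin,s,c=big(roi&(r.sum(2)<110)); print("fin",s,c)
b=cv2.minAreaRect(np.argwhere(fin)[:,::-1].astype(np.float32));print(b, px2w("top",[c],0.05), px2w("top",cv2.boxPoints(b),0.056))
bd=(xx>85)&(xx<155)&(yy>150)&(yy<220)&(r.sum(2)<300)
bd,s,c=big(bd);b=cv2.minAreaRect(np.argwhere(bd)[:,::-1].astype(np.float32));print("board",b,s,c);print(px2w("top",[c],.006),px2w("top",cv2.boxPoints(b),.006))
cv2.imwrite("pics/crop1.png",cv2.resize(p[135:220,225:355,::-1],None,fx=6,fy=6,interpolation=cv2.INTER_CUBIC))
```

```text
bg [127 129 118] tray [128 130 130] ball [100  58  43] fin [40 40 36] board [69 67 62]
ball [247 152  10   8  63] [251.42857143 155.50793651] [[ 0.60642126 -0.09524119  0.019     ]]
fin [244 184   4   4  10] [245.5 185.5]
((245.49998474121094, 185.5), (3.7947328090667725, 1.8973664045333862), 18.434947967529297) [[ 0.52372678 -0.08030785  0.05      ]] [[ 0.52220306 -0.07519951  0.056     ]
 [ 0.52669206 -0.07667614  0.056     ]
 [ 0.52369617 -0.08558084  0.056     ]
 [ 0.51920982 -0.08409918  0.056     ]]
board ((120.0, 186.0), (50.0, 52.0), 90.0) [  94  161   53   51 2619] [120.09812906 185.68117602]
[[0.52900233 0.24487298 0.006     ]] [[0.5937744  0.31444327 0.006     ]
 [0.594087   0.18047055 0.006     ]
 [0.46325786 0.17632406 0.006     ]
 [0.46357919 0.30825252 0.006     ]]
```

View pics/crop1.png

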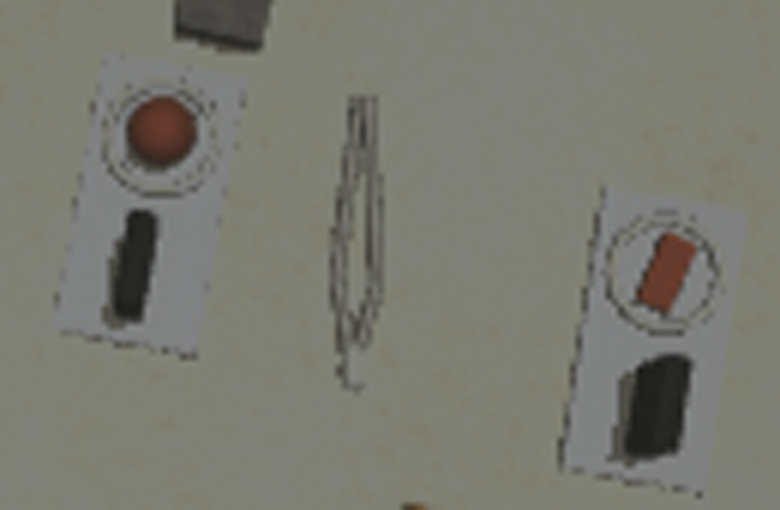

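The crop confirms it. The left tray at crop (150,205) is white with the round ball at (162,132), and the right one holds the oblong tile at (667,272). I'll now refine the tray axis and fin using the depth image and the tray corners.

Run:
```python
from h import *
z=np.load("pics/top0.npz");p=z["p"];d=z["d"]
c=bot.get_calibration("top");K=np.array(c["mtx"]);T=np.array(c["pose"])
q=np.array([[105,55],[245,75],[197,355],[60,330]])/6+[225,135]-0.4
w=px2w("top",q,0.004);print("corners",w.round(4))
L1=w[0]-w[3];L2=w[1]-w[2];print(np.linalg.norm(L1),np.linalg.norm(w[0]-w[1]),np.degrees(np.arctan2(*(L1+L2)[[1,0]])))
pc=w.mean(0);print("plate centre",pc)
pr=px2w("top",np.array([[162,140]])/6+[225,135]-.4,0.006);print("pocket",pr)
fin=np.array([[128,212],[157,212],[142,320],[112,320]])/6+[225,135]-.4
print("fin(top z)",px2w("top",fin,.056).round(4))
print("ball",px2w("top",[[251.43,155.5]],.019))
# depth
yy,xx=np.mgrid[138:200,228:272]
uv=np.c_[xx.ravel(),yy.ravel()].astype(float)
n=cv2.undistortPoints(uv[:,None],K,np.array([c["k1"],0,0,0.]))[:,0]
D=d[yy,xx].ravel()
P=np.c_[n[:,0]*D,-n[:,1]*D,-D]@T[:3,:3].T+T[:3,3]
m=(D>0)&(P[:,2]>.045)&(P[:,2]<.07)
F=P[m];print(m.sum(),F.mean(0),F.min(0),F.max(0)); print(cv2.minAreaRect((F[:,:2]*1000).astype(np.float32)))
# side view fin
p=np.load("pics/side0.npz")["p"]
cv2.imwrite("pics/crop2.png",cv2.resize(p[175:220,190:255,::-1],None,fx=11,fy=11,interpolation=cv2.INTER_CUBIC))
```

```text
corners [[ 0.6413 -0.0706  0.004 ]
 [ 0.6324 -0.1325  0.004 ]
 [ 0.5079 -0.1109  0.004 ]
 [ 0.5189 -0.0512  0.004 ]]
0.12394954759342308 0.0625335491617191 -9.415242272043656
plate centre [ 0.57511985 -0.09128509  0.004     ]
pocket [[ 0.60271582 -0.0957288   0.006     ]]
fin(top z) [[ 0.562  -0.0814  0.056 ]
 [ 0.562  -0.0934  0.056 ]
 [ 0.5169 -0.0872  0.056 ]
 [ 0.5169 -0.0749  0.056 ]]
ball [[ 0.60644227 -0.09524493  0.019     ]]
78 [ 0.54240139 -0.08411513  0.05502113] [ 0.52267383 -0.09153368  0.04841399] [ 0.56218594 -0.07660928  0.05893419]
((542.8792724609375, -84.21973419189453), (11.736954689025879, 39.743682861328125), 79.01512145996094)
```

View pics/crop2.png

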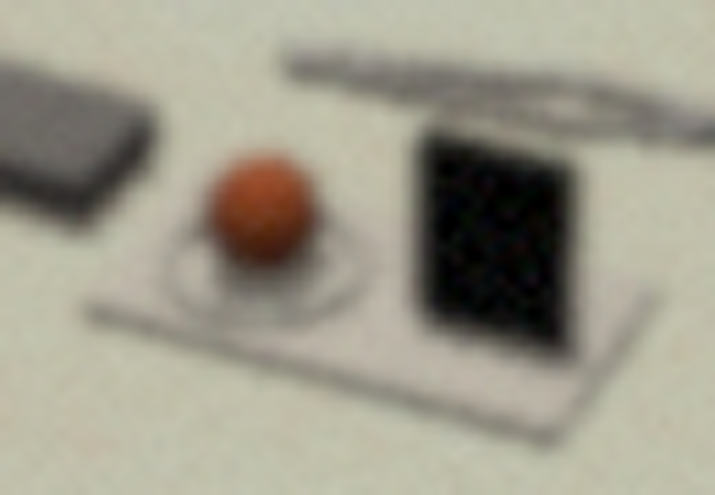

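Fin centre is (0.5425,-0.084) with yaw about -10°. The pocket computes to (0.604,-0.095), and the board middle is (0.529,0.245). Next I'll work out the approach shift.

```bash
cat >> h.py <<'E'
from scipy.spatial.transform import Rotation as Ro
def need(pos,yawz,tiltfix=True):
    s=bot.read_state();R=np.array(s["tcp_rot"]);x=np.array(s["position"])
    a=np.radians(yawz);z=np.array([np.cos(a),np.sin(a),0]);y=np.array([0,0,-1.]);Rt=np.c_[np.cross(y,z),y,z]
    print("t",s["time_s"],"pos",x.round(4),"shift mm",(R.T@(np.array(pos)-x)*1000).round(1),"turn",np.degrees(Ro.from_matrix(R.T@Rt).as_rotvec()).round(2))
    print("force",np.round(s["force"],2),"open",s["opening"],"q",np.round(s["joint_positions"],1))
    return R
E
python3 -c "
from h import *
need([.5465,-.0849,.15],80)"
```

```text
t 0.1 pos [ 0.2755 -0.5603  0.2437] shift mm [-452.8   94.4 -307. ] turn [ 2.0000e-02 -1.4383e+02 -1.5000e-01]
force [ 0.15 -0.44 -0.  ] open 0.9967199625520929 q [-74.1  30.3  82.2  -0.   67.7 -10.2]
```

jog_arm --motion '[-40,5,-27,0,-10,0,-85,10,-58,0,-20,0,-130,15,-88,0,-30,0,-175,25,-118,0,-40,0,-220,35,-149,0,-50,0,-265,45,-180,0,-60,0,-310,55,-210,0,-70,0,-350,65,-237,0,-80,0,-390,75,-264,0,-90,0,-420,85,-285,0,-100,0,-440,90,-298,0,-110,0,-453,94,-307,0,-120,0,-453,94,-307,0,-130,0,-453,94,-307,0,-140,0,-453,94,-307,0,-143.8,0,-453,94,-307,0,-143.8,0,-453,94,-307,0,-143.8,0,-453,94,-307,0,-143.8,0,-453,94,-307,0,-143.8,0,-453,94,-307,0,-143.8,0]' --gripper 1

```text
time_s: 2.6
position: [0.5468, -0.0856, 0.1506]
tcp_rot: [[0.985, 0.0, 0.174], [-0.174, 0.0, 0.985], [0.0, -1.0, 0.0]]
force: [-0.6, -0.8, 0.7]
opening: 1.0
```

```bash
python3 -c "
from h import *
need([.5465,-.0849,.15],80)
p,d=bot.capture('side');cv2.imwrite('pics/s1.png',cv2.resize(p[80:260,120:360,::-1],(800,600),interpolation=cv2.INTER_CUBIC))
p,d=bot.capture('top');cv2.imwrite('pics/t1.png',cv2.resize(p[90:270,160:400,::-1],(800,600),interpolation=cv2.INTER_CUBIC))"
```

```text
t 2.6 pos [ 0.5468 -0.0856  0.1506] shift mm [-0.5  0.6  0.6] turn [-0.   -0.04  0.  ]
force [-0.62 -0.79  0.73] open 1.0002934605576324 q [ -20.5   32.2   97.4    0.    50.4 -100.4]
```

View pics/s1.png

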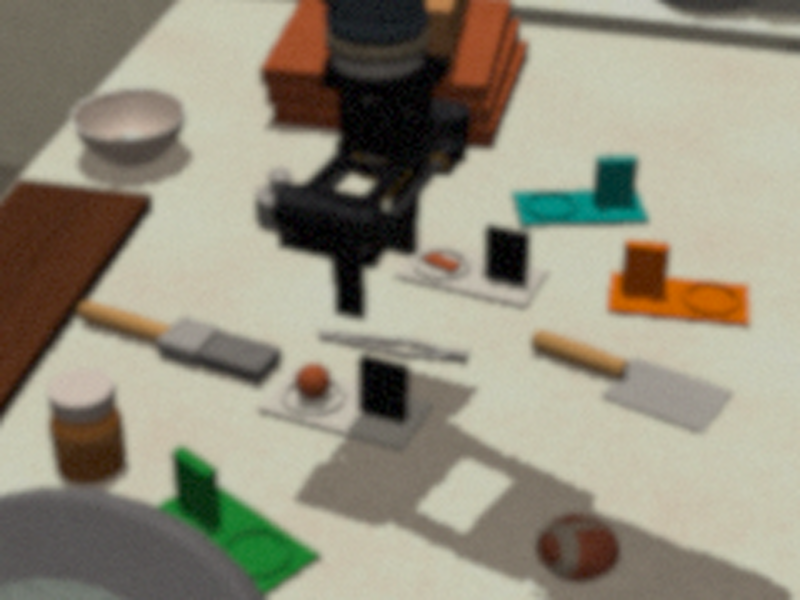

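The side view shows the gripper hovering above the fin, with the jaw direction across it, and the tray and ball undisturbed. Now I'll descend 116 mm.

jog_arm --motion '[0,5,0.5,0,0,0,0,15,0.5,0,0,0,0,30,0.5,0,0,0,0,45,0.5,0,0,0,0,60,0.5,0,0,0,0,75,0.5,0,0,0,0,88,0.5,0,0,0,0,98,0.5,0,0,0,0,106,0.5,0,0,0,0,111,0.5,0,0,0,0,114,0.5,0,0,0,0,116,0.5,0,0,0,0,116,0.5,0,0,0,0,116,0.5,0,0,0]'

```text
time_s: 4.45
position: [0.5471, -0.0851, 0.0348]
tcp_rot: [[0.985, 0.0, 0.174], [-0.174, -0.0, 0.985], [0.0, -1.0, -0.0]]
force: [0.5, -0.4, -0.2]
opening: 1.0
```

```bash
python3 -c "
from h import *
need([.5465,-.0849,.034],80)
p,d=bot.capture('side');cv2.imwrite('pics/s2.png',cv2.resize(p[140:240,160:293,::-1],(800,600),interpolation=cv2.INTER_CUBIC))
p,d=bot.capture('top');cv2.imwrite('pics/t2.png',cv2.resize(p[100:220,180:340,::-1],(800,600),interpolation=cv2.INTER_CUBIC))"
```

```text
t 4.45 pos [ 0.5471 -0.0851  0.0348] shift mm [-0.6  0.8  0.1] turn [ 0.01 -0.02  0.03]
force [ 0.54 -0.43 -0.23] open 0.9997585181479182 q [ -20.4   43.3  100.5   -0.    36.1 -100.4]
```

View pics/s2.png

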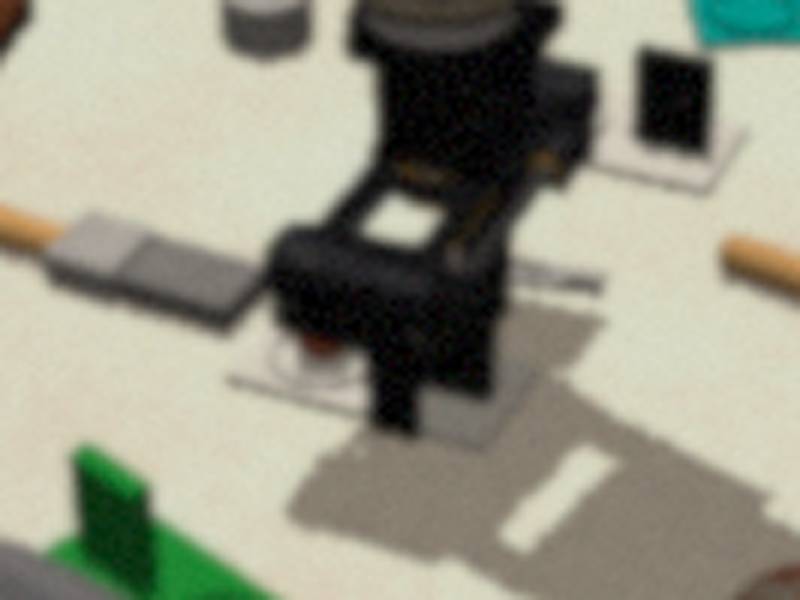

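View pics/t2.png

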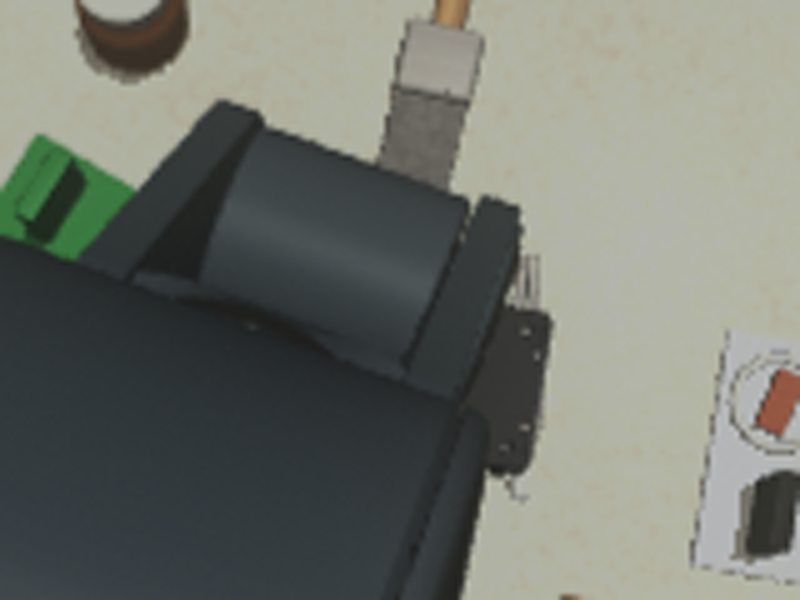

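The gripper straddles the fin: in the side picture the near finger is at (395,400) and the ball is visible at (320,345). I'll close in two stages.

jog_arm --motion '[0,0,0,0,0,0,0,0,0,0,0,0,0,0,0,0,0,0,0,0,0,0,0,0,0,0,0,0,0,0,0,0,0,0,0,0,0,0,0,0,0,0,0,0,0,0,0,0]' --gripper 0.2

```text
time_s: 5.55
position: [0.5469, -0.0851, 0.0345]
tcp_rot: [[0.985, -0.0, 0.174], [-0.174, 0.0, 0.985], [-0.0, -1.0, 0.0]]
force: [0.7, -0.1, 0.1]
opening: 0.229
```

jog_arm --motion '[0,0,0,0,0,0,0,0,0,0,0,0,0,0,0,0,0,0,0,0,0,0,0,0,0,0,0,0,0,0,0,0,0,0,0,0,0,0,0,0,0,0,0,0,0,0,0,0]' --gripper 0

```text
time_s: 6.55
position: [0.5469, -0.0851, 0.0346]
tcp_rot: [[0.985, 0.0, 0.174], [-0.174, -0.0, 0.985], [0.0, -1.0, -0.0]]
force: [-0.3, -0.6, -0.3]
opening: 0.134
```

jog_arm --motion '[0,-0.1,0,0,0,0,0,-0.8,0,0,0,0,0,-2.3,0,0,0,0,0,-5.1,0,0,0,0,0,-9.1,0,0,0,0,0,-14.4,0,0,0,0,0,-20.7,0,0,0,0,0,-27.9,0,0,0,0,0,-35.8,0,0,0,0,0,-44,0,0,0,0,0,-52.2,0,0,0,0,0,-60.1,0,0,0,0,0,-67.3,0,0,0,0,0,-73.6,0,0,0,0,0,-78.9,0,0,0,0,0,-82.9,0,0,0,0,0,-85.7,0,0,0,0,0,-87.2,0,0,0,0,0,-87.9,0,0,0,0,0,-88,0,0,0,0]'

```text
time_s: 9.05
position: [0.5468, -0.085, 0.1225]
tcp_rot: [[0.985, -0.0, 0.174], [-0.174, 0.0, 0.985], [-0.0, -1.0, 0.0]]
force: [-0.2, 0.5, -1.3]
opening: 0.133
```

```bash
python3 -c "
from h import *
need([.5465,-.0849,.122],80)
p,d=bot.capture('side');cv2.imwrite('pics/s3.png',cv2.resize(p[140:240,160:293,::-1],(800,600),interpolation=cv2.INTER_CUBIC))"
```

```text
t 9.05 pos [ 0.5468 -0.085   0.1225] shift mm [-0.4  0.5  0.1] turn [-0.   -0.03 -0.02]
force [-0.22  0.5  -1.3 ] open 0.13332694696806585 q [ -20.4   34.7   98.5    0.    46.8 -100.4]
```

View pics/s3.png

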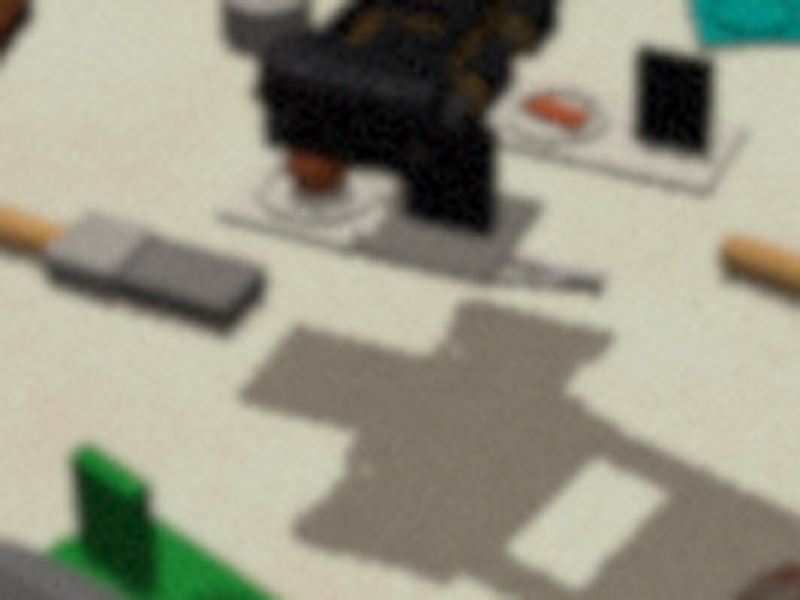

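The tray is lifted with the ball in its pocket at (318,175). I'll check its tilt by projecting the level near edge, then work out the carry.

Run:
```python
from h import *
c=bot.get_calibration("side");K=np.array(c["mtx"]);T=np.array(c["pose"])
Ti=np.linalg.inv(T)
def proj(P):
    q=np.c_[P,np.ones(len(P))]@Ti.T
    q=q[:,:3]*[1,-1,-1];u,_=cv2.projectPoints(q,np.zeros(3),np.zeros(3),K,np.array([c["k1"],0,0,0.]));return u[:,0]
a=np.radians(-10);X=np.array([np.cos(a),np.sin(a),0]);Y=np.array([-np.sin(a),np.cos(a),0])
f=np.array([.5425,-.0842,0])
for dz in (0,.0878):
  for tilt in ((0,) if dz==0 else (0,2,4,6)):
    # tilt: pocket side down, about fin grip at z=.03
    t=np.radians(tilt)
    P=[]
    for lx in(62+32,-32):
        dx,dzz=lx/1000,-.03+.002
        P.append(f+X*(dx*np.cos(t)+dzz*np.sin(t))+Y*.032+np.array([0,0,.03+dz+dzz*np.cos(t)-dx*np.sin(t)]))
    print(dz,tilt,((proj(np.array(P))-[160,140])*[800/133,6]).round(0).tolist())
R=need([.529-.062*X[0]+.004*X[0],.245-.062*X[1]+.004*X[1],.1205],80)
```

```text
0 0 [[227.0, 378.0], [489.0, 448.0]]
0.0878 0 [[218.0, 214.0], [490.0, 282.0]]
0.0878 2 [[220.0, 221.0], [492.0, 280.0]]
0.0878 4 [[223.0, 228.0], [494.0, 278.0]]
0.0878 6 [[226.0, 234.0], [496.0, 276.0]]
t 9.1 pos [ 0.5468 -0.085   0.1224] shift mm [-133.     2.   321.9] turn [-0.   -0.03 -0.02]
force [ 0.38 -0.25 -1.62] open 0.13507691101898933 q [ -20.4   34.7   98.5   -0.    46.8 -100.4]
```

Tray level within about 1°. I'll carry it in two smooth halves.

jog_arm --motion '[-0.1,0,0.2,0,0,0,-0.6,0,1.4,0,0,0,-1.8,0,4.3,0,0,0,-3.9,0,9.3,0,0,0,-6.9,0,16.7,0,0,0,-10.8,0,26.3,0,0,0,-15.6,0,37.9,0,0,0,-21.1,0,51.1,0,0,0,-27.1,0,65.5,0,0,0,-33.2,0,80.5,0,0,0,-39.4,0,95.5,0,0,0,-45.4,0,109.9,0,0,0,-50.9,0,123.1,0,0,0,-55.7,0,134.7,0,0,0,-59.6,0,144.3,0,0,0,-62.6,0,151.7,0,0,0,-64.7,0,156.7,0,0,0,-65.9,0,159.6,0,0,0,-66.4,0,160.8,0,0,0,-66.5,0,161,0,0,0]'

```text
time_s: 11.6
position: [0.5096, 0.0849, 0.1226]
tcp_rot: [[0.985, 0.0, 0.174], [-0.174, -0.0, 0.985], [0.0, -1.0, -0.0]]
force: [1.0, -0.1, -1.6]
opening: 0.136
```

jog_arm --motion '[-0.1,0,0.2,0,0,0,-0.6,0,1.4,0,0,0,-1.8,0,4.3,0,0,0,-3.9,0,9.3,0,0,0,-6.9,0,16.7,0,0,0,-10.8,0,26.3,0,0,0,-15.6,0,37.9,0,0,0,-21.1,0,51.1,0,0,0,-27.1,0,65.5,0,0,0,-33.2,0,80.5,0,0,0,-39.4,0,95.5,0,0,0,-45.4,0,109.9,0,0,0,-50.9,0,123.1,0,0,0,-55.7,0,134.7,0,0,0,-59.6,0,144.3,0,0,0,-62.6,0,151.7,0,0,0,-64.7,0,156.7,0,0,0,-65.9,0,159.6,0,0,0,-66.4,0,160.8,0,0,0,-66.5,0,161,0,0,0]'

```text
time_s: 14.1
position: [0.4721, 0.255, 0.1226]
tcp_rot: [[0.985, -0.0, 0.174], [-0.174, -0.0, 0.985], [0.0, -1.0, -0.0]]
force: [0.1, -0.8, -1.8]
opening: 0.136
```

Run:
```python
from h import *
a=np.radians(-10);X=np.array([np.cos(a),np.sin(a),0])
need([.529-.058*X[0],.245-.058*X[1],.1205],80)
for n in("side","top"):
    p,d=bot.capture(n);np.savez(f"pics/{n}4.npz",p=p,d=d);cv2.imwrite(f'pics/{n}4.png',cv2.resize(p[:,:,::-1],(800,600),interpolation=cv2.INTER_CUBIC))
```

```text
t 14.1 pos [0.4721 0.255  0.1226] shift mm [-0.2  2.1 -0. ] turn [ 0.   -0.04  0.  ]
force [ 0.15 -0.79 -1.84] open 0.1356128154003729 q [ 16.4  33.8 100.9  -0.   45.3 -63.5]
```

View pics/side4.png

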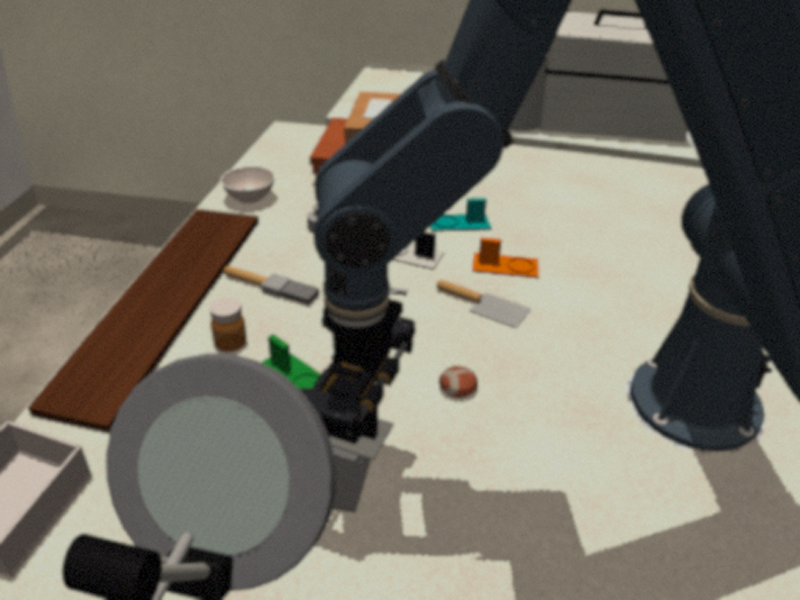

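View pics/top4.png

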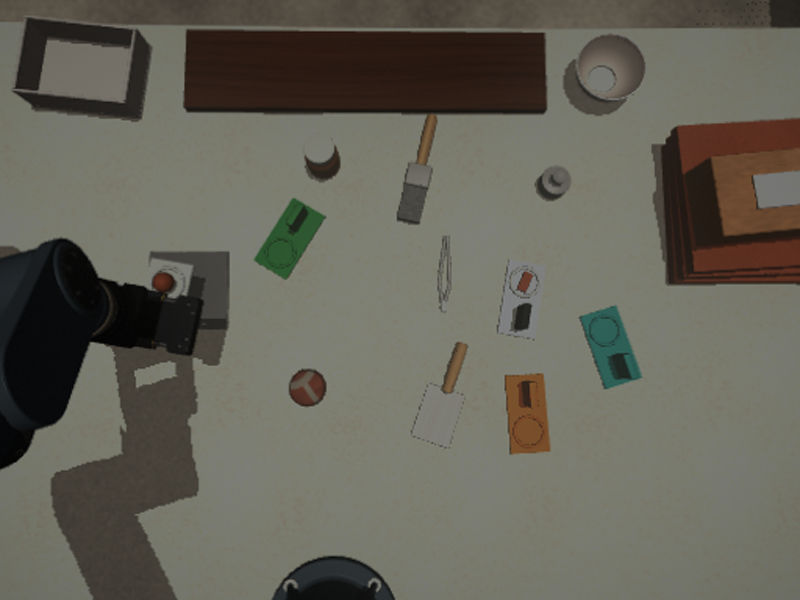

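The top view shows the ball in its pocket at (163,283) over the board, and the other tray and the bystanders unmoved. I'll hold still and check the numbers.

jog_arm --motion '[0,0,0,0,0,0,0,2,0,0,0,0,0,2,0,0,0,0,0,2,0,0,0,0,0,2,0,0,0,0,0,2,0,0,0,0,0,2,0,0,0,0,0,2,0,0,0,0]'

```text
time_s: 15.2
position: [0.472, 0.2552, 0.1206]
tcp_rot: [[0.985, 0.0, 0.174], [-0.174, 0.0, 0.985], [0.0, -1.0, 0.0]]
force: [0.8, -0.9, -0.8]
opening: 0.136
```

Run:
```python
from h import *
p,d=bot.capture("top")
r=p.astype(int);yy,xx=np.mgrid[:384,:512]
m=(xx>90)&(xx<125)&(yy>165)&(yy<195)&(r[...,0]-r[...,2]>35)
v,u=np.nonzero(m);c=[u.mean(),v.mean()];print(m.sum(),c)
dd=d[m];print("depth",dd[dd>0].min(),np.median(dd))
print("ball at z=.107",px2w("top",[c],.107))
C=bot.get_calibration("top");K=np.array(C["mtx"]);T=np.array(C["pose"])
def pt(u,v):
    n=cv2.undistortPoints(np.array([[[u,v]]],float),K,np.array([C["k1"],0,0,0.]))[0,0];D=d[v,u];return (T@[n[0]*D,-n[1]*D,-D,1])[:3].round(4)
print("ball top",pt(int(c[0]),int(c[1])))
for q in[(99,172),(117,171),(120,178),(96,180),(108,169)]:print(q,p[q[1],q[0]],pt(*q))
s=bot.read_state();print(s["time_s"],np.abs(s["qvel"]).max(),s["opening"],s["force"])
cv2.imwrite("pics/t5.png",cv2.resize(p[150:225,80:180,::-1],(800,600),interpolation=cv2.INTER_CUBIC))
```

```text
97 [np.float64(103.44329896907216), np.float64(179.8762886597938)]
depth 0.8154568 0.8200264
ball at z=.107 [[0.52947572 0.2466705  0.107     ]]
ball top [0.5299 0.2433 0.1178]
(99, 172) [124 124 113] [0.551  0.2656 0.0882]
(117, 171) [124 126 116] [0.5536 0.2238 0.0877]
(120, 178) [124 125 116] [0.5364 0.2152 0.0902]
(96, 180) [123 124 121] [0.5307 0.2681 0.0966]
(108, 169) [124 125 117] [0.5577 0.2437 0.0912]
15.25 0.08830237819854743 0.14146166148829975 [ 0.10200701  0.01461071 -2.56844871]
```

View pics/t5.png

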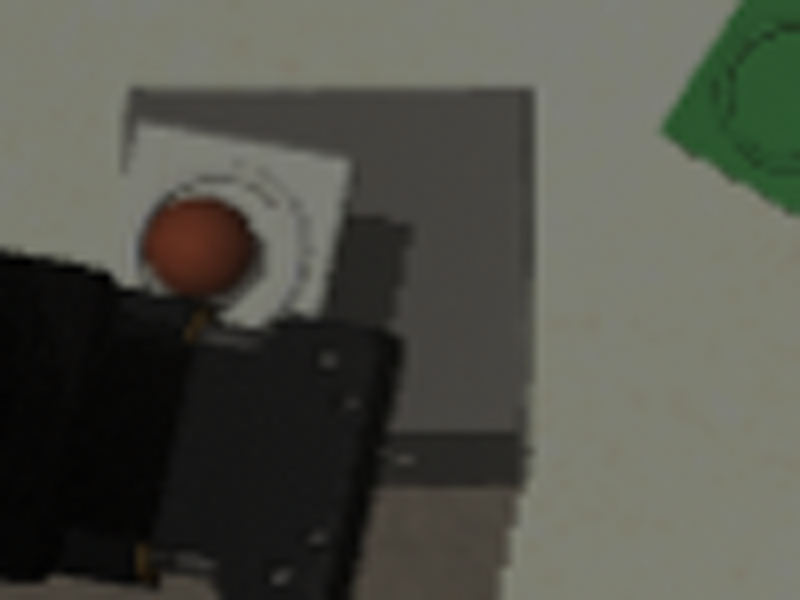

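The ball sits in its pocket at (200,245) in the crop, about (0.530,0.245) and roughly 0.10 m above the board. The tray is level and still, so I'm handing in.

```bash
python3 -c "
from h import *
print(bot.hand_in())"
```

```text
the job is handed in; nothing more can be done
None
```

I picked up the white tray with the round ball by its fin, lifted it, carried it at a fixed heading over the lamp's board, and handed the job in while still holding it. About 15 s of the 45 s were used.

**Last checks**
- **Ball position:** it sat in its pocket at about (0.530, 0.245) m, within a few millimetres of the measured board middle (0.529, 0.245). Its centre was about 0.10 m above the board.
- **Tray:** close to level. Four plate and rim depth readings lay between 0.088 and 0.091 m; a fifth, near the ball and gripper, read 0.097 m and I left it out. The earlier edge check after the lift agreed within about 1°.
- **Grip:** opening 0.14, which matches the 12 mm fin. Joint speeds were near zero.
- **Other things:** in the top view after the carry, the other tray with its tile and the bystanders showed no movement by eye.

**Less certain:** the final vertical force readings were noisy (-0.8 to -2.6 N, where about 1.5 N is expected). I did not separately check contact with the lamp; the planned path kept the gripper about 9 cm from the ring. The hand-in reported no verdict.

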